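Clamp a blank plate and trace its seam with the spring stylus

ROBOT

A 6-joint arm with a two-finger parallel gripper is mounted at the origin on the work surface. World frame = base frame: x ahead of the robot, y to its left, z up, the work surface at z = 0. Lengths are in m, angles in degrees, forces in N, time in s.
With the tool pointing down it reaches from about 0.25 to 0.725 m from the base axis. Payload 9.7 kg.
Tool frame: the origin (TCP) lies between the finger pads; the fingertips stand 19 mm ahead of it and the grasp point (between the pads) is the TCP; z points along the fingers, y is the line along which they close (so a half turn about z gives the same grasp; the last joint's range is limited). The gripper opens to 85 mm and grips with 20 to 120 N. Pads are 22 mm wide; open, the fingers measure 114 mm over their backs; the gripper's body (76 mm by 85 mm) begins 54 mm behind the grasp point. The pads swing forward as they close: fully open they stand 13 mm farther back than shut.
Start: joints at [74.026, 4.979, 10.078, 95.1, 0, 90], TCP at [0.151, 0.529, 0.25] pointing down, gripper open.
Joint ranges: [-179.16, 179.16], [-48.56, 103.87], [-65.8, 70.77], [-126.05, 130.52], [-82.76, 87.17], [-180, 180]. Speed limits (degrees/s): [127.2, 127.2, 147.25, 180, 180, 180].

INTERFACE

Orientations are given as [roll, pitch, yaw] about the fixed x, y, z axes, in that order (R = Rz(yaw) Ry(pitch) Rx(roll)).
In Python, from workcell import bot gives the robot as it stands. The module is installed in compiled form; this text tells all that it offers.
- The arm moves only by the shell command python3 -m crank 'ROWS' [OPENING] [FORCE]. ROWS is JSON, a list that holds one entry, the list of rows, each a list of 6 numbers: the shift along the world's x, y, z as a fraction of full scale, then the turn, a rotation vector about the world's x, y, z as a fraction of full scale. In form: [[[x, y, z, wx, wy, wz], ...]]. A call has 1 to 20 rows; each row shifts and turns the commanded pose from where the row before left it; what a row does not reach is not made up. Full scale, the value 1, is 20 mm for a shift and 0.12 rad for a turn. A row lasts 1/12 s, in which the tool goes at most 41.7 mm and 7.16 degrees, less where a joint would pass 70% of its speed; a pose out of reach is approached as far as the arm can. A call with a number of a shift or a turn outside -1 to 1 is refused whole. A call with a gripper value outside its range is refused whole. OPENING is the opening, from 0 (shut) to 1 (fully open), set as the call begins (- or left out, the last holds). The fingers move at their own pace and stop on an object; FORCE is the grip in N (left out, the last holds). Time passes only in rows, so rows that do not move let the fingers close. It gives the time, the measured TCP pose, the force, the opening and the grip force at its end, in the units of the state.
- bot.get_obs(): the state, without advancing time (a new reading comes with each control period).
- bot.camera(name): name is "scene" or "top" or "wrist"; returns the picture (400x640x3 uint8, red, green, blue); there is no depth.
- bot.camera_model(name): a dict with "vertical_fov" (degrees; the focal length in pixels is half the picture's height over the tangent of half this angle, whatever the lens; pixels are square), "cx", "cy" (the principal point, pixels), "R" (3x3) and "t" (3): a world point X has camera coordinates R X + t. Camera axes: x right, y down, z forward; pixel columns grow to the right and rows downward; lengths in m; the calibration is good to about 2 mm. A picture is of the moment at which its call begins: read the wrist's pose just before it. camera_model takes no time and is no camera call; for the wrist camera it gives the pose at the moment of the call.
- bot.job_done(): hands the job in; it is judged then, once.
The state is a dict: "time": time; "q": joint angles; "qd": joint speeds; "joint_efforts": joint torques, N m; "ee_pos": TCP position; "tcp_rot": TCP orientation; "wrist_force": force on the tool from outside, world axes, zero at the start; "torque": the same for the moment, N m; "opening": finger opening in m; "grasp_force": force on a finger pad.
Only numpy, scipy, OpenCV 4.12 (cv2) and the standard library are available. Lean on these libraries where they do the work, as an engineer would, in place of code of your own. Each camera call takes 0.05 s, during which the arm holds its last target. There are 200 camera calls.

TASK

Turn the black clamp handle fully on so that its jaw lies over the blank plate, then take the stylus from its stand and, holding it upright, run its spring tip lightly pressed and slowly (about 4 cm/s, touching down slowly too) along the seam where the plate meets the two raised rails: from the long rail's open end into the corner, then along the short rail to its open end. Keep the tip off the rest of the plate and do not shift the plate. Then hang the stylus upright in its stand again, with the clamp still on and the bottle, carton and mug left undisturbed.

Things in the scene. Friction and masses are not known exactly. Their poses are not given: they have to be found in the camera images.
- fixture: Grey inspection fixture fixed to the bench: bed 170 (x) x 250 (y) x 20 mm high, the plate flat on it between two raised steel rails, a long and a short one, that meet in a corner. Origin: centre of the bed's underside, z up, y along the long rail. The rails are 14 mm wide and stand 34 mm above the bench, 10 mm above the plate.
- long_rail (a point): Middle of the long rail's inner face, at its top edge (34 mm above the bench): fixture x = +56.5, y = 0 mm. The rail runs along fixture y, from -100 to +115 mm; the plate is on its -x side.
- short_rail (a point): Middle of the short rail's inner face, at its top edge (34 mm above the bench): fixture x = 0, y = +101.5 mm. The rail runs along fixture x, from -57 to +56 mm; the plate is on its -y side.
- post_top (a point): Top of the fixture's round post: 16 mm diameter (26 mm over its top 24 mm), 270 mm high, at fixture x = +128, y = -20 mm, 71 mm outside the long rail's inner face. A 70 mm round magnifier is folded back on its far (+x) side near the top. Over the long rail, a wide gripper body must have its long side along the fixture's y to pass the post.
- seam_start (a point): Start of the seam path: on the plate's upper face (24 mm above the bench), at the long rail's open end (15 mm from the plate's end), 6 mm inward of the long rail's inner face.
- seam_corner (a point): Corner of the seam path: same height, 6 mm inward of both rails' inner faces.
- seam_end (a point): End of the seam path: same height, 6 mm inward of the short rail's inner face, at that rail's open end (15 mm from the plate's edge). The seam path is two straight lines: 180 mm from start to corner, 90 mm from corner to end.
- clamp (a joint): Swing clamp with a vertical axis, on the side of the bed away from the long rail. 0 rad: off stop; 1.4: on stop (on means above 1.25). Starts at 0 to 0.25; grows counter-clockwise seen from above; stays where left (friction 0.15 N m). Handle and jaw point the same way: along fixture x turned by (value - 1.4) about z, so at 1.4 the jaw lies over the plate.
- clamp_grip (a point): On the clamp's axis (fixture x = -90, y = -45 mm), centre of its black bar handle, 64 mm above the bench. The handle is 75 mm long (along the jaw), 16 mm wide, 32 mm high, top 80 mm above the bench. Under it a hub of 26 mm diameter, then the steel jaw: 18 mm wide, top 36 mm above the bench, reaching 62 mm from the axis.
- plate: Blank white number plate of sheet metal, 110 (x) x 200 (y) x 4 mm, about 250 g, loose in the fixture's pocket with about 1.5 mm play. Origin: centre of its underside.
- stylus: Spring stylus, about 250 g, hanging upright. Origin: centre of the underside of its steel flange (46 mm diameter, 6 mm thick), z up its axis. Above: a square grip 24 x 24 mm (faces square to its x and y), from 6 to 68 mm above the origin. Below: a shank of 14 mm diameter to 55 mm below the origin, then the thin spring tip with an 8 mm ball.
- stylus_tip (a point): Lowest point of the stylus's ball tip: 73 mm below the stylus's origin when the tip is out.
- tip (a joint): How far the spring tip is pushed in: 0 (out) to 0.012 m (hard stop). Pushing needs about 0.9 N to start and 0.3 N more for each mm; 3 to 7 mm is a good light press.
- stand: Dark steel stand fixed to the bench, 100 (x) x 90 (y) mm, 106 mm high. Origin: centre of its underside. The stylus hangs by its flange on two prongs along x, tops 100 mm high, with a 24 mm slot between them, open at -x. A 6 mm lip at the prongs' -x ends (inner side x = -39 mm) and the back wall (x = +42 mm) keep the flange in. Lift the stylus 85 mm to clear it.
- stand_slot (a point): Centre of the slot at the height of the prongs' top, where the stylus's origin rests.
- bottle: Bystander: white plastic bottle, 68 mm diameter, 225 mm high. Origin: centre of its underside. Leave alone.
- carton: Bystander: closed cardboard carton 100 (x) x 130 (y) x 110 mm high. Origin: centre of its underside. Leave alone.
- mug: Bystander: white mug, 80 mm diameter, 95 mm high, handle at its +y. Origin: centre of its underside. Leave alone.

How it is judged:
By the outcome, as a careful person would: the job done as asked, in the order asked, and still so for the second after the job is handed in, with the robot touching nothing.
It also fails if it takes over 72 s, if anything falls off the work surface, if the arm or the gripper's body presses on something with over 40 N, if the wrist force passes 120 N, or if a joint passes its speed limit or range.

## Working session

There is one attempt and no reset: what is moved stays moved. The work goes in short steps, Python scripts to look and compute and a shell command to move; the robot and the scene stay as the last step left them, time stands still between calls to the robot, and variables do not carry over. Pictures are saved under pics/ and viewed, at most 10 in all, crops included, and the job is handed in when it is done.

```bash
mkdir -p pics; python3 - <<'E'
from workcell import bot
import cv2,numpy as np
o=bot.get_obs();print(o['time'],o['ee_pos'],o['tcp_rot'],o['opening'])
ims=[]
for n in("scene","top"):
    im=bot.camera(n)[:,:,::-1];cv2.imwrite(f"pics/{n}0.png",im);m=bot.camera_model(n);print(n,m)
E
```

```text
0.0 [0.1513033  0.5285756  0.24957945] [-1.79923937e+02 -4.13068290e-04  1.64024650e+02] 0.08551680167992176
scene {'vertical_fov': 57.12680164777616, 'cx': 313.397713754456, 'cy': 204.65439802090245, 'R': array([[ 0.69418998,  0.7195097 ,  0.02015085],
       [ 0.54550315, -0.50762968, -0.66688712],
       [-0.46960259,  0.47393871, -0.74488624]]), 't': array([-0.4059037 , -0.21843988,  1.30493982])}
top {'vertical_fov': 43.52855057066425, 'cx': 318.51385445430367, 'cy': 193.7535334278465, 'R': array([[-0.02303198, -0.99960688,  0.01598802],
       [-0.99737762,  0.02187721, -0.06898745],
       [ 0.06861056, -0.01753501, -0.99748941]]), 't': array([-5.76121341e-04,  5.89201678e-01,  1.35767952e+00])}
```

View pics/top0.png

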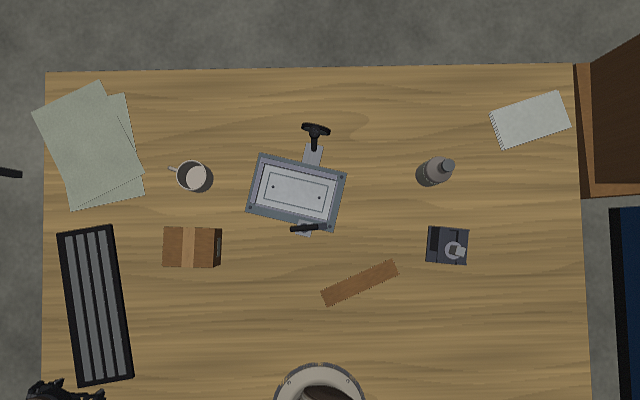

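View pics/scene0.png

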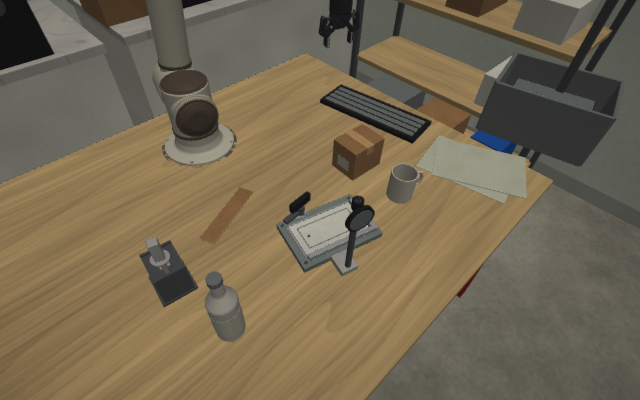

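```bash
cat > h.py <<'E'
import numpy as np,cv2
from workcell import bot
def ray(m,uv,z):
    f=200/np.tan(np.radians(m['vertical_fov']/2));R=np.array(m['R']);t=np.array(m['t'])
    d=R.T@np.array([(uv[0]-m['cx'])/f,(uv[1]-m['cy'])/f,1]);c=-R.T@t
    return c+d*(z-c[2])/d[2]
def proj(m,X):
    f=200/np.tan(np.radians(m['vertical_fov']/2));p=np.array(m['R'])@np.array(X)+np.array(m['t'])
    return np.array([m['cx']+f*p[0]/p[2],m['cy']+f*p[1]/p[2]])
E
python3 - <<'E'
from h import *
t=cv2.imread('pics/top0.png');s=cv2.imread('pics/scene0.png')
z=lambda im,x,y:cv2.resize(im[y:y+75,x:x+100] if 0 else im[y:y+72,x:x+96],None,fx=4,fy=4,interpolation=cv2.INTER_CUBIC)
a=cv2.resize(t[115:245,240:360],(480,520),interpolation=cv2.INTER_CUBIC)
b=cv2.resize(t[215:275,415:480],(312,288),interpolation=cv2.INTER_CUBIC)
c=cv2.resize(s[232:310,130:208],(312,312),interpolation=cv2.INTER_CUBIC)
o=np.zeros((600,792,3),np.uint8);o[:520,:480]=a;o[:288,480:]=b;o[288:,480:]=c
cv2.imwrite('pics/crop0.png',o)
m=bot.camera_model('top')
for n,u,h in[('bed',(260,153),.02),('bed',(347,172),.02),('bed',(332,236),.02),('bed',(246,211),.02),('hand',(290,229),.08),('hand',(318,226),.08),('sty',(457,250),.168),('st',(428,226),.1),('st',(469,229),.1),('st',(467,265),.1),('st',(426,262),.1),('post',(316,128),.27),('bottle',(447,165),.225),('mug',(198,175),.095),('cart',(190,247),.11)]:print(n,ray(m,u,h).round(3))
E
```

```text
bed [0.705 0.145 0.02 ]
bed [ 0.648 -0.094  0.02 ]
bed [ 0.472 -0.048  0.02 ]
bed [0.546 0.186 0.02 ]
hand [0.494 0.064 0.08 ]
hand [ 0.5   -0.009  0.08 ]
sty [ 0.434 -0.347  0.168]
st [ 0.494 -0.294  0.1  ]
st [ 0.483 -0.4    0.1  ]
st [ 0.391 -0.391  0.1  ]
st [ 0.401 -0.285  0.1  ]
post [ 0.722 -0.007  0.27 ]
bottle [ 0.636 -0.315  0.225]
mug [0.64  0.299 0.095]
cart [0.454 0.318 0.11 ]
```

View pics/crop0.png

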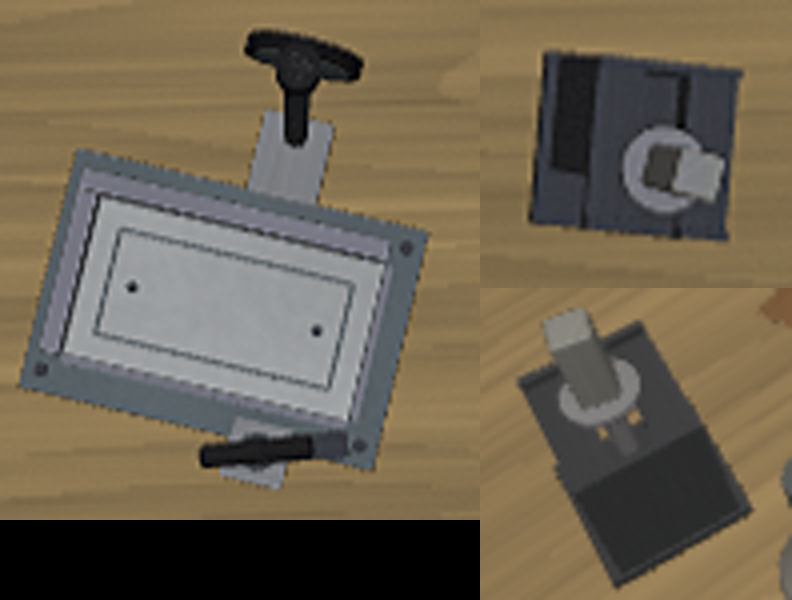

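```bash
python3 - <<'E'
from h import *
m=bot.camera_model('wrist');R=np.array(m['R']);c=-R.T@np.array(m['t']);o=bot.get_obs()
print(m['vertical_fov'],c,'fwd',R[2],'right',R[0],c-o['ee_pos'],m['cx'],m['cy'])
E
```

```text
60.56024629445784 [0.08403499 0.5502358  0.37323282] fwd [ 0.26398168 -0.07676688 -0.9614679 ] right [ 0.27524963  0.96137206 -0.00118639] [-0.06727686  0.02166078  0.12358348] 324.43265210430957 197.0583602446672
```

```bash
python3 -m crank '[[[0.69,-1,0,0,0,-0.6],[0.69,-1,0,0,0,-0.6],[0.69,-1,0,0,0,-0.6],[0.69,-1,0,0,0,-0.6],[0.69,-1,0,0,0,-0.6],[0.69,-1,0,0,0,-0.6],[0.69,-1,0,0,0,-0.6],[0.69,-1,0,0,0,-0.6],[0.69,-1,0,0,0,-0.6],[0.69,-1,0,0,0,-0.6],[0.69,-1,0,0,0,-0.5],[0.69,-1,0,0,0,-0.5],[0.69,-1,0,0,0,-0.5],[0.69,-1,0,0,0,-0.5],[0.69,-1,0,0,0,-0.5],[0.69,-1,0,0,0,-0.5],[0.69,-1,0,0,0,-0.5],[0.69,-1,0,0,0,-0.5],[0.69,-1,0,0,0,0],[0.69,-1,0,0,0,0]]]' && python3 -m crank '[[[0.69,-1,0,0,0,0],[0.69,-1,0,0,0,0],[0.69,-1,0,0,0,0],[0.69,-1,0,0,0,0],[0.69,-1,0,0,0,0],[0,0,0,0,0,0],[0,0,0,0,0,0],[0,0,0,0,0,0]]]'; python3 - <<'E'
from h import *
import pickle
m=bot.camera_model('wrist');im=bot.camera('wrist')[:,:,::-1];cv2.imwrite('pics/w1.png',im);pickle.dump(m,open('w1.pkl','wb'))
o=bot.get_obs();print(o['time'],o['ee_pos'],o['tcp_rot'],o['q'])
E
```

```text
time: 1.77
ee_pos: [0.4278, 0.1276, 0.25]
tcp_rot: [-180.0, 0.0, 95.2]
wrist_force: [-0.7, 0.2, -0.4]
opening: 0.0856
grasp_force: 0.0
time: 2.43
ee_pos: [0.4961, 0.0289, 0.25]
tcp_rot: [-180.0, -0.0, 95.2]
wrist_force: [-0.3, 0.4, 0.2]
opening: 0.0853
grasp_force: 0.0
2.4833 [0.49594899 0.02924658 0.2501719 ] [-1.79972554e+02 -1.20908896e-02  9.52905587e+01] [ 3.36889988e+00 -2.28427306e+00  2.66293216e+00  9.49750413e+01
  1.11637395e-02  8.80783356e+01]
```

View pics/w1.png

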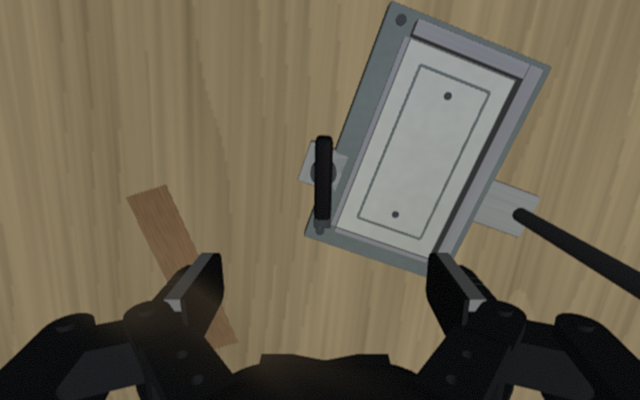

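```bash
python3 - <<'E'
from h import *
import pickle
m=pickle.load(open('w1.pkl','rb'));im=cv2.imread('pics/w1.png');g=cv2.cvtColor(im,cv2.COLOR_BGR2GRAY)
c=np.float32([[390,3],[550,68],[305,235]]).reshape(-1,1,2)
c=cv2.cornerSubPix(g,c,(5,5),(-1,-1),(3,50,.01)).reshape(-1,2);print(c)
P=[ray(m,u,.02) for u in c];print(np.round(P,4))
a,b,d=P # a:(-85,125) b:(85,125) d:(-85,-125)
print('len',np.linalg.norm(b-a),np.linalg.norm(d-a))
yx=np.degrees(np.arctan2((b-a)[1],(b-a)[0]));yy=np.degrees(np.arctan2((a-d)[1],(a-d)[0]))-90
print('yaws',yx,yy,'centre',(b+d)/2)
mk=(g[120:230,305:340]<32).astype(np.uint8);n,l,s,ce=cv2.connectedComponentsWithStats(mk);i=1+s[1:,4].argmax();pts=np.argwhere(l==i)[:,::-1]+[305,120]
r=cv2.minAreaRect(pts.astype(np.float32));print(r);bx=cv2.boxPoints(r);bp=np.array([ray(m,u,.08) for u in bx]);print(bp.round(4))
# holes to view dark spots
for u in[(448,96),(396,214)]:print(ray(m,u,.024).round(4))
E
```

```text
[[3.9099774e+02 4.3816686e-01]
 [5.5154114e+02 6.6781219e+01]
 [3.0338129e+02 2.3546132e+02]]
[[ 0.5423  0.1935  0.02  ]
 [ 0.7053  0.1508  0.02  ]
 [ 0.4792 -0.0462  0.02  ]]
len 0.16848906268795646 0.24783603489228845
yaws -14.673816363643837 -14.746926278864052 centre [0.59226538 0.05227966 0.02      ]
((323.0, 177.5), (83.0, 18.0), 90.0)
[[ 0.4832  0.0699  0.08  ]
 [ 0.4984  0.0713  0.08  ]
 [ 0.5057 -0.0029  0.08  ]
 [ 0.4894 -0.0044  0.08  ]]
[0.6093 0.1147 0.024 ]
[ 0.5768 -0.0106  0.024 ]
```

```bash
python3 -m crank '[[[-0.09,0.16,-1,0,0,0],[0,0,-1,0,0,0],[0,0,-1,0,0,0],[0,0,-1,0,0,0],[0,0,-1,0,0,0],[0,0,-1,0,0,0],[0,0,-1,0,0,0],[0,0,-1,0,0,0],[0,0,-0.7,0,0,0],[0,0,-0.4,0,0,0],[0,0,0,0,0,0],[0,0,0,0,0,0]]]' && python3 -m crank '[[[0,0,0,0,0,0],[0,0,0,0,0,0],[0,0,0,0,0,0],[0,0,0,0,0,0],[0,0,0,0,0,0],[0,0,0,0,0,0],[0,0,0,0,0,0],[0,0,0,0,0,0]]]' 0.1 30
```

```text
time: 3.48
ee_pos: [0.4944, 0.0324, 0.0688]
tcp_rot: [180.0, 0.0, 95.3]
wrist_force: [-0.1, -0.2, 0.4]
opening: 0.0853
grasp_force: 0.0
time: 4.15
ee_pos: [0.4942, 0.0319, 0.0686]
tcp_rot: [-180.0, -0.0, 95.3]
wrist_force: [-5.2, -0.5, 5.4]
opening: 0.0157
grasp_force: 29.8
```

```bash
python3 -m crank '[[[0,0,0,0,0,0.5],[0,0,0,0,0,0.5],[0,0,0,0,0,0.5],[0,0,0,0,0,0.5],[0,0,0,0,0,0.5],[0,0,0,0,0,0.5],[0,0,0,0,0,0.5],[0,0,0,0,0,0.5],[0,0,0,0,0,0.5],[0,0,0,0,0,0.5],[0,0,0,0,0,0.5],[0,0,0,0,0,0.5],[0,0,0,0,0,0.5],[0,0,0,0,0,0.5],[0,0,0,0,0,0.5],[0,0,0,0,0,0.5],[0,0,0,0,0,0.5],[0,0,0,0,0,0.5],[0,0,0,0,0,0.5],[0,0,0,0,0,0.5]]]'; python3 - <<'E'
from h import *
o=bot.get_obs();print(o['tcp_rot'],o['torque'])
E
```

```text
time: 5.82
ee_pos: [0.4921, 0.0302, 0.0685]
tcp_rot: [-179.7, -0.2, 164.1]
wrist_force: [-16.9, -12.1, 13.8]
opening: 0.0158
grasp_force: 31.2
[-179.71895041   -0.20367878  164.10203775] [-2.18275613  3.19873185 -0.17050246]
```

```bash
python3 -m crank '[[[0,0,0,0,0,0.2],[0,0,0,0,0,0]]]' && python3 -m crank '[[[0,0,0,0,0,0],[0,0,0,0,0,0],[0,0,0,0,0,0],[0,0,0,0,0,0],[0,0,0.5,0,0,0],[0,0,1,0,0,0],[0,0,1,0,0,0],[0,0,1,0,0,0],[0,0,1,0,0,0],[0,0,1,0,0,0],[0,0,1,0,0,0],[0,0,1,0,0,0],[0.1,-1,1,0,0,0],[0.1,-1,1,0,0,0],[0.1,-1,1,0,0,0],[0.1,-1,1,0,0,0],[0.1,-1,0,0,0,0],[0.1,-1,0,0,0,0],[0.1,-1,0,0,0,0],[0.1,-1,0,0,0,0]]]' 1 && python3 -m crank '[[[0.1,-1,0,0,0,0],[0.1,-1,0,0,0,0],[0.1,-1,0,0,0,0],[0.1,-1,0,0,0,0],[0.1,-1,0,0,0,0],[0.1,-1,0,0,0,0],[0.1,-1,0,0,0,0],[0.1,-1,0,0,0,0],[0.1,-1,0,0,0,0],[0.1,-1,0,0,0,0],[0,0,0,0,0,0],[0,0,0,0,0,0],[0,0,0,0,0,0]]]'; python3 - <<'E'
from h import *
import pickle
m=bot.camera_model('wrist');im=bot.camera('wrist')[:,:,::-1];cv2.imwrite('pics/w2.png',im);pickle.dump(m,open('w2.pkl','wb'))
t=bot.camera('top')[:,:,::-1];cv2.imwrite('pics/top2.png',t);
o=im.copy();o[:130,:120]=t[115:245,240:360];cv2.imwrite('pics/w2v.png',o)
E
```

```text
time: 5.98
ee_pos: [0.4922, 0.0301, 0.0685]
tcp_rot: [-179.7, -0.2, 165.4]
wrist_force: [-16.6, -11.6, 13.1]
opening: 0.0157
grasp_force: 29.0
time: 7.65
ee_pos: [0.5106, -0.1289, 0.2992]
tcp_rot: [180.0, 0.1, 165.4]
wrist_force: [-0.1, -0.2, -1.2]
opening: 0.0851
grasp_force: 0.0
time: 8.73
ee_pos: [0.5305, -0.3276, 0.2986]
tcp_rot: [180.0, 0.0, 165.4]
wrist_force: [0.1, 0.1, 0.4]
opening: 0.0857
grasp_force: 0.0
```

View pics/w2v.png

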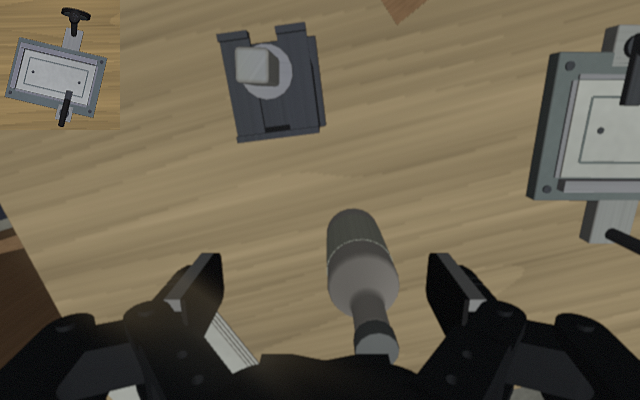

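```bash
python3 - <<'E'
from h import *
import pickle
m=pickle.load(open('w2.pkl','rb'));im=cv2.imread('pics/w2.png');g=cv2.cvtColor(im,cv2.COLOR_BGR2GRAY)
mk=((g[20:120,200:320]>95)).astype(np.uint8)
hsv=cv2.cvtColor(im,cv2.COLOR_BGR2HSV)[20:120,200:320];mk=((hsv[...,1]<50)&(hsv[...,2]>100)).astype(np.uint8)
n,l,s,ce=cv2.connectedComponentsWithStats(mk);print(s)
v=cv2.resize(im[15:150,200:340],None,fx=5,fy=4.4*5/4.4,interpolation=cv2.INTER_CUBIC)[:600]
cv2.imwrite('pics/w2c.png',cv2.resize(v,(700,600)) if v.shape[0]>600 else v)
print(v.shape)
E
```

```text
[[   0    0  120  100 9938]
 [  35   24   57   56 2062]]
(600, 700, 3)
```

View pics/w2c.png

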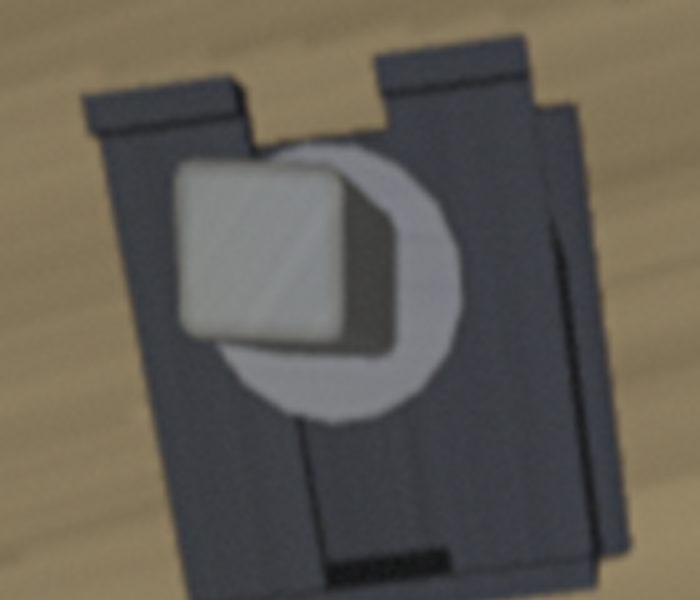

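```bash
python3 - <<'E'
from h import *
import pickle
m=pickle.load(open('w2.pkl','rb'))
f=lambda a,z:np.array([ray(m,(200+x/5,15+y/5),z) for x,y in a])
T=f([(177,162),(340,162),(345,343),(182,340)],.168);print('grip',T.round(4),T.mean(0));print(np.linalg.norm(np.roll(T,-1,0)-T,axis=1))
e=T[1]-T[0]+T[2]-T[3];print('edge ang',np.degrees(np.arctan2(e[1],e[0])));e=T[2]-T[1]+T[3]-T[0];print('edge2',np.degrees(np.arctan2(e[1],e[0])))
F=f([(462,282),(330,142),(330,423)],.106);print('flange',F.round(4), (F[1]+F[2])/2)
L=f([(82,95),(525,35)],.106);e=L[0]-L[1];print('lip',L.round(4),np.linalg.norm(e),'stand y/x ang',np.degrees(np.arctan2(e[1],e[0])))
print('slot', f([(246,90),(380,90)],.106).round(4),'lip in',f([(98,133),(245,115),(385,95),(527,75)],.1).round(4))
print('back slot corner',f([(326,565),(450,548)],.1).round(4))
E
```

```text
grip [[ 0.4144 -0.3582  0.168 ]
 [ 0.42   -0.3365  0.168 ]
 [ 0.4428 -0.3428  0.168 ]
 [ 0.4366 -0.3649  0.168 ]] [ 0.42844414 -0.35060928  0.168     ]
[0.02236664 0.0236011  0.0229593  0.02321565]
edge ang 74.89137460134219
edge2 -16.214320875990786
flange [[ 0.4334 -0.3287  0.106 ]
 [ 0.4062 -0.3443  0.106 ]
 [ 0.4501 -0.3579  0.106 ]] [ 0.42814616 -0.35110462  0.106     ]
lip [[ 0.3886 -0.3826  0.106 ]
 [ 0.3986 -0.3077  0.106 ]] 0.07557626607098941 stand y/x ang -97.60568829053221
slot [[ 0.3948 -0.3556  0.106 ]
 [ 0.4006 -0.3337  0.106 ]] lip in [[ 0.3936 -0.3834  0.1   ]
 [ 0.3973 -0.3579  0.1   ]
 [ 0.4003 -0.3336  0.1   ]
 [ 0.4035 -0.3091  0.1   ]]
back slot corner [[ 0.4739 -0.3671  0.1   ]
 [ 0.4767 -0.3441  0.1   ]]
```

```bash
python3 -m crank '[[[-0.85,-0.19,0,0,0,0],[-0.85,-0.19,0,0,0,0],[-0.85,-0.19,0,0,0,0],[-0.85,-0.19,0,0,0,0],[-0.85,-0.19,0,0,0,0],[-0.86,-0.2,0,0,0,0],[0,0,-1,0,0,0],[0,0,-1,0,0,0],[0,0,-1,0,0,0],[0,0,-1,0,0,0],[0,0,-1,0,0,0],[0,0,-1,0,0,0],[0,0,-1,0,0,0],[0,0,-0.6,0,0,0],[0,0,-0.4,0,0,0],[0,0,0,0,0,0],[0,0,0,0,0,0]]]' && python3 -m crank '[[[0,0,0,0,0,0],[0,0,0,0,0,0],[0,0,0,0,0,0],[0,0,0,0,0,0],[0,0,0,0,0,0],[0,0,0,0,0,0],[0,0,0,0,0,0],[0,0,0,0,0,0]]]' 0.1 60
```

```text
time: 10.25
ee_pos: [0.4286, -0.3509, 0.139]
tcp_rot: [-180.0, 0.0, 165.4]
wrist_force: [-0.4, -0.2, 0.3]
opening: 0.0851
grasp_force: 0.0
time: 10.92
ee_pos: [0.4286, -0.3514, 0.1389]
tcp_rot: [-180.0, 0.1, 165.4]
wrist_force: [0.6, -0.8, 4.6]
opening: 0.0235
grasp_force: 59.7
```

```bash
python3 -m crank '[[[0,0,0.4,0,0,0],[0,0,0.8,0,0,0],[0,0,1,0,0,0],[0,0,1,0,0,0],[0,0,1,0,0,0],[0,0,1,0,0,0],[0,0,0.8,0,0,0]]]' && python3 -m crank '[[[0.32,0.5,0,0,0,0],[0.64,1,0,0,0,0],[0.64,1,0,0,0,0],[0.64,1,0,0,0,0],[0.64,1,0,0,0,0],[0.64,1,0,0,0,0],[0.64,1,0,0,0,0],[0.64,1,0,0,0,0],[0.64,1,0,0,0,0],[0.64,1,0,0,0,0],[0.64,1,0,0,0,0],[0.64,1,0,0,0,0],[0.64,1,0,0,0,0],[0.64,1,0,0,0,0],[0.64,1,0,0,0,0],[0.32,0.5,0,0,0,0],[0,0,0,0,0,0],[0,0,0,0,0,0],[0,0,0,0,0,0]]]'; python3 - <<'E'
from h import *
import pickle
m=bot.camera_model('wrist');im=bot.camera('wrist')[:,:,::-1];cv2.imwrite('pics/w3.png',im);pickle.dump(m,open('w3.pkl','wb'))
E
```

```text
time: 11.5
ee_pos: [0.4281, -0.3508, 0.2596]
tcp_rot: [180.0, -0.0, 165.4]
wrist_force: [0.5, 0.0, -3.2]
opening: 0.0232
grasp_force: 59.0
time: 13.08
ee_pos: [0.6199, -0.0514, 0.2578]
tcp_rot: [-180.0, -0.1, 165.4]
wrist_force: [-0.7, -0.5, -3.8]
opening: 0.0235
grasp_force: 59.4
```

View pics/w3.png

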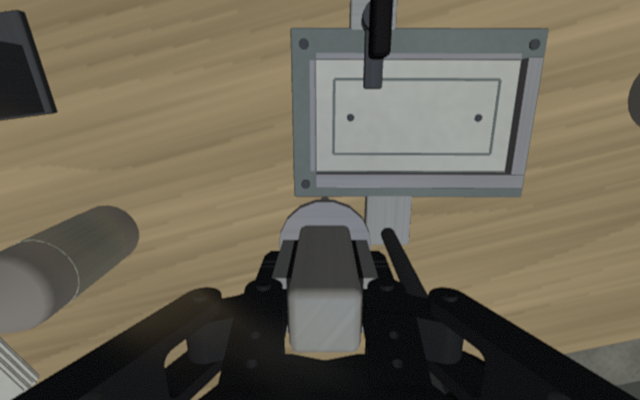

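```bash
cat > fix.py <<'E'
from h import *
import pickle
from scipy.ndimage import gaussian_filter1d as gf
def edge(ch,m,p0,p1,nrm,z,half=8,n=40):
    pts=[]
    for s in np.linspace(.05,.95,n):
        p=np.array(p0)*(1-s)+np.array(p1)*s;k=np.arange(-half,half+.01,.25)
        xy=(p+np.outer(k,nrm)).astype(np.float32)
        v=gf(cv2.remap(ch,xy[:,0].reshape(1,-1),xy[:,1].reshape(1,-1),1)[0].astype(float),3)
        d=np.abs(np.gradient(v))[4:-4];i=d.argmax()+4;pts.append(ray(m,xy[i],z)[:2])
    pts=np.array(pts)
    for _ in range(3):
        vx,vy,x,y=cv2.fitLine(pts.astype(np.float32),cv2.DIST_L1,0,1e-4,1e-4).ravel()
        r=(pts-[x,y])@[-vy,vx];pts=pts[np.abs(r)<max(.0006,2*np.median(np.abs(r)))]
    return np.array([x,y]),np.array([vx,vy]),np.abs(r).mean(),len(pts)
def X(a,b):
    s=np.linalg.solve(np.c_[a[1],-b[1]],b[0]-a[0]);return a[0]+s[0]*a[1]
E
python3 - <<'E'
from fix import *
m=pickle.load(open('w3.pkl','rb'));im=cv2.imread('pics/w3.png');sat=cv2.cvtColor(im,cv2.COLOR_BGR2LAB)[:,:,2].astype(np.float32)
g=cv2.cvtColor(im,cv2.COLOR_BGR2GRAY).astype(np.float32)
T=edge(sat,m,(400,29),(545,29),(0,1),.02);B=edge(sat,m,(415,196),(520,196),(0,1),.02);L=edge(sat,m,(291,32),(295,193),(1,0),.02);R=edge(sat,m,(549,32),(522,193),(1,0),.02)
for e in(T,B,L,R):print(np.degrees(np.arctan2(e[1][1],e[1][0])),e[2:])
c=np.array([X(T,L),X(T,R),X(B,R),X(B,L)]);print(c.round(4),'cen',c.mean(0));print(np.linalg.norm(np.roll(c,-1,0)-c,axis=1))
for y in(165,170,175,180,185,190):print(y,g[y,430:436].mean(),end=' ')
print([round(g[y,430:470].mean()) for y in range(160,200)]);print([round(g[90:110,x].mean()) for x in range(490,550)])
E
```

```text
75.38368 (np.float64(4.941560457689761e-05), 40)
75.16898 (np.float64(0.00011100960397161631), 40)
-14.773891 (np.float64(7.392785990162607e-05), 40)
-14.87865 (np.float64(7.642381045184196e-05), 40)
[[ 0.4797 -0.0467]
 [ 0.5424  0.1938]
 [ 0.7057  0.1504]
 [ 0.6421 -0.0896]] cen [0.5924585  0.05199095]
[0.24859406 0.16895755 0.24828433 0.16802609]
165 161.5 170 145.66667 175 115.0 180 127.666664 185 129.33333 190 103.333336 [161, 161, 161, 161, 161, 161, 161, 161, 163, 161, 145, 109, 77, 61, 82, 112, 125, 125, 125, 125, 126, 126, 126, 127, 127, 128, 126, 111, 95, 99, 102, 102, 102, 102, 101, 100, 103, 114, 122, 123]
[161, 161, 161, 162, 159, 141, 117, 106, 120, 143, 159, 163, 162, 162, 162, 161, 161, 161, 161, 161, 161, 161, 162, 158, 137, 100, 66, 50, 48, 48, 50, 64, 87, 111, 124, 126, 125, 125, 126, 127, 127, 126, 126, 126, 126, 123, 122, 122, 124, 127, 127, 128, 128, 128, 128, 129, 129, 129, 129, 129]
```

```bash
python3 -m crank '[[[0.1,0.45,0,0,0,0],[0.2,0.9,0,0,0,0],[0.2,0.9,0,0,0,0],[0.2,0.9,0,0,0,0],[0.2,0.9,0,0,0,0],[0.2,0.9,0,0,0,0],[0.2,0.9,0,0,0,0],[0.2,0.9,0,0,0,0],[0.2,0.9,0,0,0,0],[0.2,0.9,0,0,0,0],[0.08,0.4,0,0,0,0],[0,0,-1,0,0,0],[0,0,-1,0,0,0],[0,0,-1,0,0,0],[0,0,-1,0,0,0],[0,0,-1,0,0,0],[0,0,-0.4,0,0,0],[0,0,-0.25,0,0,0],[0,0,0,0,0,0],[0,0,0,0,0,0]]]'; python3 - <<'E'
from h import *
o=bot.get_obs();print(o['ee_pos'],o['wrist_force'],o['torque'])
E
```

```text
time: 14.8
ee_pos: [0.6603, 0.1278, 0.1464]
tcp_rot: [180.0, 0.1, 165.4]
wrist_force: [-0.3, -1.4, -3.1]
opening: 0.0234
grasp_force: 59.3
[0.6602609  0.12781295 0.14643043] [-0.25886801 -1.38181793 -3.12826832] [-0.10331124 -0.0395452   0.01107856]
```

```bash
python3 -m crank '[[[0,0,-0.28,0,0,0],[0.05,-0.013,0,0,0,0],[0.05,-0.013,0,0,0,0],[0.05,-0.013,0,0,0,0],[0.05,-0.013,0,0,0,0],[0,0,0,0,0,0],[0,0,0,0,0,0]]]' && for i in 1; do python3 -m crank '[[[0.05,-0.013,0,0,0,0],[0,0,0,0,0,0],[0,0,0,0,0,0]]]'; done; python3 -m crank '[[[0.05,-0.013,0,0,0,0],[0,0,0,0,0,0],[0,0,0,0,0,0]]]'
```

```text
time: 15.38
ee_pos: [0.6641, 0.1269, 0.1398]
tcp_rot: [180.0, 0.0, 165.4]
wrist_force: [0.5, 0.6, -3.1]
opening: 0.0233
grasp_force: 59.5
time: 15.63
ee_pos: [0.665, 0.1267, 0.1397]
tcp_rot: [-180.0, -0.0, 165.4]
wrist_force: [-0.1, -0.8, -3.5]
opening: 0.0235
grasp_force: 59.5
time: 15.88
ee_pos: [0.666, 0.1264, 0.1396]
tcp_rot: [-180.0, -0.0, 165.4]
wrist_force: [0.2, -0.2, -3.6]
opening: 0.0234
grasp_force: 59.5
```

```bash
python3 -m crank '[[[0.05,-0.013,0,0,0,0],[0,0,0,0,0,0],[0,0,0,0,0,0]]]'; python3 - <<'E'
from h import *
print(bot.get_obs()['torque'])
E
python3 -m crank '[[[0.04,-0.01,0,0,0,0],[0,0,0,0,0,0],[0,0,0,0,0,0]]]';  python3 - <<'E'
from h import *
print(bot.get_obs()['torque'])
E
```

```text
time: 16.13
ee_pos: [0.667, 0.1261, 0.1397]
tcp_rot: [-180.0, -0.0, 165.4]
wrist_force: [1.0, -0.5, -3.1]
opening: 0.0232
grasp_force: 59.5
[ 0.03035202  0.02752528 -0.03692977]
time: 16.38
ee_pos: [0.6677, 0.1259, 0.1396]
tcp_rot: [-180.0, -0.0, 165.4]
wrist_force: [-1.5, 0.4, -2.7]
opening: 0.0235
grasp_force: 59.5
[ 0.11568877  0.18508806 -0.00840296]
```

```bash
python3 -m crank '[[[0.03,-0.008,0,0,0,0],[0,0,0,0,0,0],[0,0,0,0,0,0]]]';  python3 - <<'E'
from h import *
o=bot.get_obs();print(o['ee_pos'],o['torque'])
E
```

```text
time: 16.63
ee_pos: [0.6681, 0.1259, 0.1396]
tcp_rot: [180.0, -0.0, 165.4]
wrist_force: [-2.9, 0.2, -2.1]
opening: 0.0235
grasp_force: 59.6
[0.66809604 0.12589136 0.13962782] [0.19645836 0.77638467 0.05395905]
```

```bash
python3 -m crank '[[[-0.11,0.029,0,0,0,0],[-0.11,0.029,0,0,0,0],[0.013,0.05,0,0,0,0],[0.013,0.05,0,0,0,0],[0.013,0.05,0,0,0,0],[0.013,0.05,0,0,0,0],[0.013,0.05,0,0,0,0],[0,0,0,0,0,0],[0,0,0,0,0,0]]]' | head -4;  python3 -m crank '[[[0.013,0.05,0,0,0,0],[0,0,0,0,0,0],[0,0,0,0,0,0]]]' | head -4; python3 - <<'E'
from h import *
o=bot.get_obs();print(o['torque'])
E
python3 -m crank '[[[0.01,0.04,0,0,0,0],[0,0,0,0,0,0],[0,0,0,0,0,0]]]' |head -4; python3 - <<'E'
from h import *
o=bot.get_obs();print(o['torque'])
E
```

```text
time: 17.38
ee_pos: [0.6653, 0.132, 0.1397]
tcp_rot: [-180.0, 0.0, 165.4]
wrist_force: [0.2, -1.9, -3.0]
time: 17.63
ee_pos: [0.6654, 0.1325, 0.1397]
tcp_rot: [-180.0, -0.0, 165.4]
wrist_force: [-0.2, -4.5, -2.8]
[-1.03035185  0.25524283  0.00114562]
time: 17.88
ee_pos: [0.6655, 0.1329, 0.1396]
tcp_rot: [-179.9, -0.0, 165.4]
wrist_force: [-1.9, -6.3, -3.2]
[-1.69849976  0.44381776 -0.01771777]
```

```bash
python3 -m crank '[[[-0.04,-0.15,0,0,0,0],[-0.04,-0.15,1,0,0,0],[-0.217,-0.858,0,0,0,0],[-0.217,-0.858,0,0,0,0],[-0.217,-0.858,0,0,0,0],[-0.217,-0.858,0,0,0,0],[-0.217,-0.858,0,0,0,0],[-0.217,-0.858,0,0,0,0],[-0.217,-0.858,0,0,0,0],[-0.217,-0.858,0,0,0,0],[-0.217,-0.858,0,0,0,0],[-0.217,-0.858,0,0,0,0],[0,0,-0.5,0,0,0],[0,0,-0.4,0,0,0],[0,0,0,0,0,0],[0,0,0,0,0,0],[0,0,0,0,0,0]]]';  python3 - <<'E'
from h import *
o=bot.get_obs();print(o['ee_pos'],o['torque'])
E
```

```text
time: 19.3
ee_pos: [0.6206, -0.0434, 0.1415]
tcp_rot: [180.0, -0.0, 165.4]
wrist_force: [0.7, 0.2, -3.1]
opening: 0.0234
grasp_force: 60.0
[ 0.62063648 -0.04339179  0.14147022] [-0.05602858 -0.04709505  0.00308722]
```

```bash
python3 -m crank '[[[0,-0.065,0,0,0,0],[0,0,0,0,0,0],[0,0,-0.07,0,0,0],[0,0,-0.07,0,0,0],[0,0,-0.07,0,0,0],[0,0,-0.07,0,0,0],[0,0,-0.07,0,0,0],[0,0,-0.07,0,0,0],[0,0,-0.07,0,0,0],[0,0,-0.04,0,0,0],[0,0,0,0,0,0],[0,0,0,0,0,0]]]';  python3 - <<'E'
from h import *
o=bot.get_obs();print(o['time'],o['ee_pos'],o['wrist_force'],o['torque'])
E
```

```text
time: 20.3
ee_pos: [0.6207, -0.0451, 0.1312]
tcp_rot: [180.0, 0.0, 165.4]
wrist_force: [-1.6, 0.9, -1.4]
opening: 0.0233
grasp_force: 60.3
20.3 [ 0.62073545 -0.04514333  0.13120842] [-1.60167753  0.87313887 -1.37372033] [ 0.10530662  0.07964382 -0.00805069]
```

```bash
python3 -m crank '[[[0.02,0.08,-0.015,0,0,0],[0.042,0.161,0,0,0,0],[0.042,0.161,0,0,0,0],[0.042,0.161,0,0,0,0],[0.042,0.161,0,0,0,0],[0.042,0.161,0,0,0,0],[0.042,0.161,0,0,0,0],[0.042,0.161,0,0,0,0],[0.042,0.161,0,0,0,0],[0.042,0.161,0,0,0,0],[0.042,0.161,0,0,0,0],[0.042,0.161,0,0,0,0],[0.042,0.161,0,0,0,0],[0.042,0.161,0,0,0,0],[0.042,0.161,0,0,0,0],[0.042,0.161,0,0,0,0],[0.042,0.161,0,0,0,0],[0.042,0.161,0,0,0,0]]]';  python3 - <<'E'
from h import *
o=bot.get_obs();print(o['time'],o['ee_pos'],o['wrist_force'],o['torque'])
p=o['ee_pos'];d=p[:2]-[.6664,.1294];print('perp mm',1e3*d@[.967,-.2546],'to corner',-1e3*d@[.2546,.967])
E
```

```text
time: 21.8
ee_pos: [0.6355, 0.0115, 0.1308]
tcp_rot: [180.0, 0.0, 165.4]
wrist_force: [-0.8, -1.6, -1.1]
opening: 0.0236
grasp_force: 60.3
21.8 [0.63548548 0.01149414 0.13077879] [-0.79715521 -1.62880246 -1.12596402] [-0.50802112  0.09624403 -0.0393913 ]
perp mm 0.12449321665960661 to corner 121.88579905089861
```

```bash
python3 -m crank '[[[0.042,0.161,0,0,0,0],[0.042,0.161,0,0,0,0],[0.042,0.161,0,0,0,0],[0.042,0.161,0,0,0,0],[0.042,0.161,0,0,0,0],[0.042,0.161,0,0,0,0],[0.042,0.161,0,0,0,0],[0.042,0.161,0,0,0,0],[0.042,0.161,0,0,0,0],[0.042,0.161,0,0,0,0],[0.042,0.161,0,0,0,0],[0.042,0.161,0,0,0,0],[0.042,0.161,0,0,0,0],[0.042,0.161,0,0,0,0],[0.042,0.161,0,0,0,0],[0.042,0.161,0,0,0,0],[0.042,0.161,0,0,0,0],[0.042,0.161,0,0,0,0]]]';  python3 - <<'E'
from h import *
o=bot.get_obs();print(o['time'],o['ee_pos'],o['wrist_force'],o['torque'])
p=o['ee_pos'];d=p[:2]-[.6664,.1294];print('perp mm',1e3*d@[.967,-.2546],'to corner',-1e3*d@[.2546,.967])
E
```

```text
time: 23.3
ee_pos: [0.6506, 0.0695, 0.1308]
tcp_rot: [180.0, 0.0, 165.4]
wrist_force: [-0.9, -2.0, -0.5]
opening: 0.0231
grasp_force: 60.3
23.3 [0.65060661 0.06945219 0.13079187] [-0.88698594 -1.98518423 -0.46158579] [-0.52380137  0.13151324 -0.00169988]
perp mm -0.009492896733227316 to corner 61.990531329714855
```

```bash
python3 -m crank '[[[0.042,0.161,0,0,0,0],[0.042,0.161,0,0,0,0],[0.042,0.161,0,0,0,0],[0.042,0.161,0,0,0,0],[0.042,0.161,0,0,0,0],[0.042,0.161,0,0,0,0],[0.042,0.161,0,0,0,0],[0.042,0.161,0,0,0,0],[0.042,0.161,0,0,0,0],[0.042,0.161,0,0,0,0],[0.042,0.161,0,0,0,0],[0.042,0.161,0,0,0,0],[0.042,0.161,0,0,0,0],[0.042,0.161,0,0,0,0],[0.042,0.161,0,0,0,0],[0.042,0.161,0,0,0,0],[0.042,0.161,0,0,0,0],[0.025,0.095,0,0,0,0],[0,0,0,0,0,0]]]';  python3 - <<'E'
from h import *
o=bot.get_obs();print(o['time'],o['ee_pos'],o['wrist_force'],o['torque'])
p=o['ee_pos'];d=p[:2]-[.6664,.1294];print('perp mm',1e3*d@[.967,-.2546],'to corner',-1e3*d@[.2546,.967])
E
```

```text
time: 24.88
ee_pos: [0.6655, 0.1266, 0.1308]
tcp_rot: [179.9, 0.0, 165.4]
wrist_force: [0.1, 1.1, 0.1]
opening: 0.0234
grasp_force: 60.4
24.8833 [0.66548581 0.12659226 0.130763  ] [0.1167281  1.08586104 0.10084694] [ 0.32749352 -0.10476755 -0.0108722 ]
perp mm -0.16916762949209435 to corner 2.9478408543069934
```

```bash
python3 -m crank '[[[0.038,0.142,0,0,0,0],[0,0,0,0,0,0],[-0.08,0.021,0,0,0,0],[-0.161,0.042,0,0,0,0],[-0.161,0.042,0,0,0,0],[-0.161,0.042,0,0,0,0],[-0.161,0.042,0,0,0,0],[-0.161,0.042,0,0,0,0],[-0.161,0.042,0,0,0,0],[-0.161,0.042,0,0,0,0],[-0.161,0.042,0,0,0,0],[-0.161,0.042,0,0,0,0],[-0.161,0.042,0,0,0,0],[-0.161,0.042,0,0,0,0],[-0.161,0.042,0,0,0,0]]]';  python3 - <<'E'
from h import *
o=bot.get_obs();print(o['time'],o['ee_pos'],o['wrist_force'],o['torque'])
p=o['ee_pos'];d=p[:2]-[.6664,.1294];print('along ex mm',1e3*d@[.967,-.2546],'ey',1e3*d@[.2546,.967])
E
```

```text
time: 26.13
ee_pos: [0.6255, 0.1392, 0.1308]
tcp_rot: [-180.0, -0.0, 165.4]
wrist_force: [1.4, 0.0, -0.9]
opening: 0.0232
grasp_force: 60.4
26.1333 [0.6254878  0.13921366 0.13078967] [ 1.3959569   0.01662849 -0.92931324] [-0.13026949 -0.51701468  0.00870136]
along ex mm -42.06065503134299 ey -0.9264389921260398
```

```bash
python3 -m crank '[[[-0.16,0.045,0,0,0,0],[-0.16,0.045,0,0,0,0],[-0.16,0.045,0,0,0,0],[-0.16,0.045,0,0,0,0],[-0.16,0.045,0,0,0,0],[-0.16,0.045,0,0,0,0],[-0.16,0.045,0,0,0,0],[-0.16,0.045,0,0,0,0],[-0.16,0.045,0,0,0,0],[-0.16,0.045,0,0,0,0],[-0.16,0.045,0,0,0,0],[-0.16,0.045,0,0,0,0],[-0.161,0.045,0,0,0,0],[-0.13,0.034,0,0,0,0],[0,0,0,0,0,0],[0,0,0,0,0,0]]]';  python3 - <<'E'
from h import *
o=bot.get_obs();print(o['time'],o['ee_pos'],o['wrist_force'],o['torque'])
p=o['ee_pos'];d=p[:2]-[.6664,.1294];print('along ex mm',1e3*d@[.967,-.2546],'ey',1e3*d@[.2546,.967])
E
```

```text
time: 27.47
ee_pos: [0.5809, 0.1517, 0.1306]
tcp_rot: [-180.0, -0.1, 165.4]
wrist_force: [-1.5, 0.8, -0.7]
opening: 0.0231
grasp_force: 60.4
27.4667 [0.58085933 0.15171083 0.13060481] [-1.46017115  0.76352187 -0.69236232] [0.13751634 0.45059489 0.02572962]
along ex mm -88.39816096008329 ey -0.20408031949645458
```

```bash
python3 -m crank '[[[-0.077,0.02,0,0,0,0],[0,0,0,0,0,0],[0,0,0.08,0,0,0],[0,0,0.1,0,0,0],[0,0,0.15,0,0,0],[0,0,0.3,0,0,0],[0,0,0.8,0,0,0],[0,0,1,0,0,0],[0,0,1,0,0,0],[0,0,1,0,0,0],[0,0,1,0,0,0],[0,0,1,0,0,0],[-0.15,-0.5,0,0,0,0],[-0.29,-0.967,0,0,0,0],[-0.29,-0.967,0,0,0,0],[-0.29,-0.967,0,0,0,0],[-0.29,-0.967,0,0,0,0],[-0.29,-0.967,0,0,0,0],[-0.29,-0.967,0,0,0,0],[-0.29,-0.967,0,0,0,0]]]' && python3 -m crank '[[[-0.29,-0.967,0,0,0,0],[-0.29,-0.967,0,0,0,0],[-0.29,-0.967,0,0,0,0],[-0.29,-0.967,0,0,0,0],[-0.29,-0.967,0,0,0,0],[-0.29,-0.967,0,0,0,0],[-0.29,-0.967,0,0,0,0],[-0.29,-0.967,0,0,0,0],[-0.29,-0.967,0,0,0,0],[-0.29,-0.967,0,0,0,0],[-0.29,-0.967,0,0,0,0],[-0.29,-0.967,0,0,0,0],[-0.29,-0.967,0,0,0,0],[-0.29,-0.967,0,0,0,0],[-0.29,-0.967,0,0,0,0],[-0.29,-0.967,0,0,0,0],[-0.29,-0.967,0,0,0,0],[0,0,0,0,0,0],[0,0,0,0,0,0],[0,0,0,0,0,0]]]'; python3 - <<'E'
from h import *
o=bot.get_obs();print(o['time'],o['ee_pos'],o['wrist_force'])
E
```

```text
time: 29.13
ee_pos: [0.5356, 0.0051, 0.2584]
tcp_rot: [-180.0, -0.1, 165.4]
wrist_force: [0.1, -0.1, -3.3]
opening: 0.0233
grasp_force: 60.0
time: 30.8
ee_pos: [0.4374, -0.322, 0.2588]
tcp_rot: [180.0, -0.0, 165.4]
wrist_force: [-0.4, -0.1, -2.7]
opening: 0.0236
grasp_force: 60.2
30.8 [ 0.43742588 -0.32204813  0.25880817] [-0.43128891 -0.090559   -2.74684569]
```

```bash
python3 -m crank '[[[-0.22,-0.73,0,0,0,0],[-0.22,-0.73,0,0,0,0],[0,0,0,0,0,0],[0,0,0,0,0,0],[0,0,-0.6,0,0,0],[0,0,-0.8,0,0,0],[0,0,-0.8,0,0,0],[0,0,-0.8,0,0,0],[0,0,-0.8,0,0,0],[0,0,-0.8,0,0,0],[0,0,-0.8,0,0,0],[0,0,-0.3,0,0,0],[0,0,0,0,0,0],[0,0,0,0,0,0]]]' && python3 -m crank '[[[0,0,-0.1,0,0,0],[0,0,-0.07,0,0,0],[0,0,-0.05,0,0,0],[0,0,0,0,0,0],[0,0,0,0,0,0]]]'
```

```text
time: 31.97
ee_pos: [0.4293, -0.3509, 0.1459]
tcp_rot: [180.0, 0.0, 165.4]
wrist_force: [0.7, 0.4, -2.2]
opening: 0.0231
grasp_force: 60.2
time: 32.38
ee_pos: [0.4291, -0.3515, 0.1412]
tcp_rot: [-180.0, 0.0, 165.4]
wrist_force: [-0.6, 0.5, -2.7]
opening: 0.0234
grasp_force: 60.3
```

```bash
python3 -m crank '[[[0,0,-0.06,0,0,0],[0,0,-0.06,0,0,0],[0,0,0,0,0,0],[0,0,0,0,0,0]]]'
```

```text
time: 32.72
ee_pos: [0.4291, -0.3516, 0.1388]
tcp_rot: [-180.0, 0.0, 165.4]
wrist_force: [-0.5, -0.1, -0.9]
opening: 0.0237
grasp_force: 60.6
```

```bash
python3 -m crank '[[[0,0,0,0,0,0],[0,0,0,0,0,0],[0,0,0,0,0,0],[0,0,0,0,0,0],[0,0,0,0,0,0],[0,0,0,0,0,0],[0,0,0.1,0,0,0],[0,0,0.4,0,0,0],[0,0,1,0,0,0],[0,0,1,0,0,0],[0,0,1,0,0,0],[0,0,1,0,0,0],[0,0,1,0,0,0],[0,0,1,0,0,0],[0,0,1,0,0,0],[0.6,0,0,0,0,0],[0.8,0,0,0,0,0],[0.8,0,0,0,0,0],[0.8,0,0,0,0,0],[0.8,0,0,0,0,0]]]' 1 && python3 -m crank '[[[0,0,0,0,0,0],[0,0,0,0,0,0],[0,0,0,0,0,0]]]'; python3 - <<'E'
from h import *
import pickle
im=bot.camera('wrist')[:,:,::-1];t=bot.camera('top')[:,:,::-1];s=bot.camera('scene')[:,:,::-1]
o=np.zeros((600,800,3),np.uint8);o[:300,:480]=cv2.resize(im,(480,300))
o[:300,480:]=cv2.resize(s[230:310,140:225],(320,300));o[300:,:]=cv2.resize(t[110:275,160:480],(800,300))
cv2.imwrite('pics/fin.png',o)
E
```

```text
time: 34.38
ee_pos: [0.5057, -0.3514, 0.2894]
tcp_rot: [-180.0, 0.0, 165.4]
wrist_force: [0.2, 0.3, -0.0]
opening: 0.0853
grasp_force: 0.0
time: 34.63
ee_pos: [0.5046, -0.3514, 0.2889]
tcp_rot: [-180.0, -0.0, 165.4]
wrist_force: [-1.1, 0.2, 0.9]
opening: 0.0855
grasp_force: 0.0
```

View pics/fin.png

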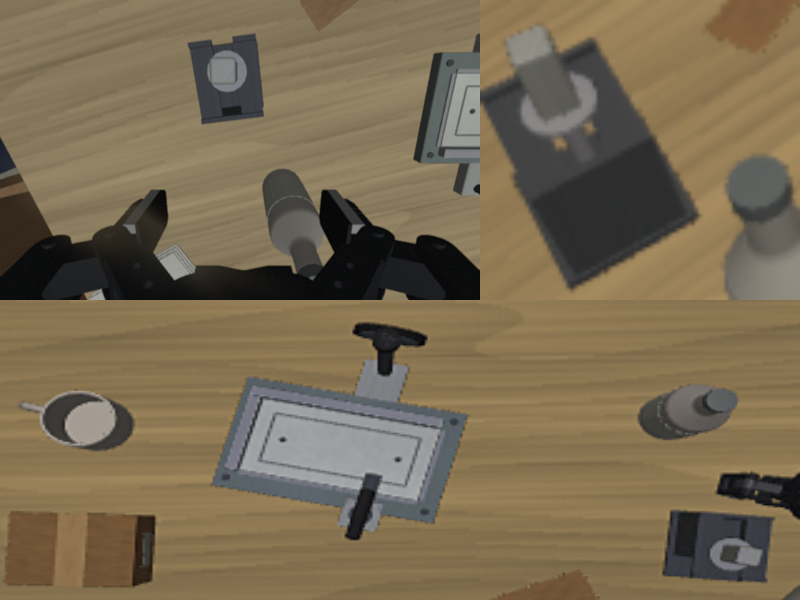

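The stylus is hanging upright in its stand, the clamp jaw lies over the plate, and the bottle, carton and mug are where they started. The gripper is clear of everything.

```bash
python3 -c "
from workcell import bot
print(bot.job_done())"
```

```text
the job is handed in; nothing more can be done
None
```

I handed the job in at about 35 s on the robot's clock: the clamp is fully on, the seam was traced from start to corner to end at about 4 cm/s under light pressure, and the stylus hangs upright in its stand with the bottle, carton and mug undisturbed; no verdict came back.

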